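# Open the safety-capped thinner bottle

### The arm

A 7-joint arm with a two-finger parallel gripper is mounted at the origin on the work surface. World frame = base frame: x ahead of the robot, y to its left, z up, the work surface at z = 0. Lengths are in m, angles in rad, forces in N, time in s.
With the tool pointing down it reaches from about 0.425 to 0.925 m from the base axis. Payload 6.8 kg.
Tool frame: the origin (TCP) lies on the centre line of the jaws, within the pads' length; the fingertips stand 17 mm ahead of it and the grasp point (between the pads) lies 2 mm behind it (nose_length is the distance from the TCP to the fingertips, in m); z points along the fingers, x is the direction in which the jaws open and shut, and the axes are right-handed (so a half turn about z gives the same grasp; the last joint's range is limited). The gripper opens to 85 mm and grips with 20 to 120 N. Pads are 22 mm wide; open, the fingers measure 114 mm over their backs; the gripper's body (76 mm by 85 mm) begins 54 mm behind the grasp point. The pads swing forward as they close: fully open they stand 13 mm farther back than shut.
Start: joints at [-1.41, 0.477, 0.022, 1.555, -0.011, 1.109, -0.083], TCP at [0.179, 0.651, 0.248] pointing down, gripper open.
Joint ranges: [-2.96, 2.96], [-0.34, 2.1], [-1.41, 1.46], [0.24, 2.44], [-1.37, 4.51], [0.17, 1.92], [-2.96, 2.96]. Speed limits (rad/s): [2.39, 2.39, 3.14, 3.14, 3.14, 3.14, 3.14].

### API

Orientations are given as a unit quaternion [w, x, y, z].
In Python, from station import * gives the robot as it stands.
- The arm moves only by the tool send_rows, never from a script. Its argument "commands" is a list of rows, each an object with "translation": the shift along the tool's x, y, z in m, a list of three; "rot": the turn, a rotation vector about the tool's x, y, z in degrees, a list of three; "grip": the finger opening in m, from 0 to 0.0854. In form: [{"translation": [tx, ty, tz], "rot": [rx, ry, rz], "grip": grip}, ...]. A call has exactly 5 rows; each row shifts and turns the commanded pose from where the row before left it, along the tool's axes as they then stand; what a row does not reach is not made up. A row lasts 1/12 s, in which the tool goes at most 41.7 mm and 7.16 degrees, less where a joint would pass 70% of its speed; a pose out of reach is approached as far as the arm can. A call with a gripper value outside its range is refused whole. The fingers move at their own pace and stop on an object; "force" is the grip in N (left out, the last holds). Time passes only in rows, so rows that do not move let the fingers close, or fill a call up. It gives the time, the measured TCP pose, the force and the opening at its end, in the units of the state.
- get_obs(): the state, without advancing time (a new reading comes with each control period).
- read_camera(name): name is "scene" or "side" or "wrist"; returns a dict with "pixels" (384x512x3 uint8, red, green, blue), "depth" (384x512 float32, m along the optical axis (not along the pixel's ray), 0 where there is no reading), "mtx" (3x3 intrinsics, pixels), "dist" ([k1, k2, p1, p2, k3] as OpenCV has them; the pictures are not rectified), "extrinsics" (4x4, takes a point from camera to world coordinates). Camera axes: x right, y up, looking along -z (the intrinsics and any distortion apply to the point x, -y, -z); pixel columns grow to the right and rows downward; lengths in m; the calibration is good to about 2 mm. A picture is of the moment at which its call begins.
- hand_in(): hands the job in, once; it reports no verdict.
The state is a dict: "t": time; "q": joint angles; "joint_vel": joint speeds; "joint_torque": joint torques, N m; "eef_pos": TCP position; "tool_rot": TCP orientation; "contact_force": force on the tool from outside, world axes, zero at the start; "torque": the same for the moment, N m; "gripper_width": opening from 0.0 (shut) to 1.0 (fully open).
Only numpy, scipy, OpenCV 4.12 (cv2) and the standard library are available. Lean on these libraries where they do the work, as an engineer would, in place of code of your own. Each camera call takes 0.05 s, during which the arm holds its last target.

### The job

Open the thinner bottle with the orange safety cap: squeeze its two white side tabs in together, turn the cap anticlockwise (seen from above) until it comes free of its catch, and lift it straight off. Stand the cap upright, right way up, in the middle of the round teal drip mat, setting it down rather than dropping it, and leave the blue-capped bottle where it stands.

Things in the scene. Friction and masses are not known exactly. Their poses are not given: they have to be found in the camera images.
- orange_cap: Loose orange cap, 60 g, on the orange bottle. Origin: on its axis at the tabs' mid-height (where to grip), 24 mm above its rim, 16 mm below its top; z up. White spring tabs at +y and -y, faces 20 wide, 24 high: 60 mm over both, 48 pushed in to their stops (4 N each; a firm grip does it). Locked with tabs out. Held in, turns +z (anticlockwise from above) only; free from 40 deg, turn 65 to 85.
- orange_bottle: Silver bottle under the orange cap, 68 mm across, in a black holder 92 mm across, fixed to the table. Origin on its axis at table height, z up; x and y parallel to the cap's at the start. Cap origin 138 mm up at the start, cap rim 114, flange (48 across) below it 110, neck (18 across, fins to 36) top 150: the cap, once turned free, must rise 40 mm straight up to clear it.
- drip_mat: Round flat teal drip mat, 130 mm across, 5 mm thick, fixed on the table. Origin at the centre of its underside (table height), z up. The cap standing on it on its rim has its origin 29 mm above the mat's origin.
- blue_bottle: Bystander to leave alone: same bottle, holder and cap shape (154 mm high, foot 92 mm across) but with a blue cap; loose, 0.6 kg. Origin at the centre of its foot, z up.

How it is judged:
By the outcome, as a careful person would: the job done as asked, in the order asked, and still so for the second after the job is handed in, with the robot touching nothing.
It also fails if it takes over 43 s, if anything falls off the work surface, if the arm or the gripper's body presses on something with over 40 N, if the wrist force passes 120 N, or if a joint passes its speed limit or range.

## Working session

There is one attempt and no reset: what is moved stays moved. The work goes in short steps, Python scripts to look and compute and a tool call to move; the robot and the scene stay as the last step left them, time stands still between calls to the robot, and variables do not carry over. Pictures are saved under pics/ and viewed, and the job is handed in when it is done.

Besides the shell and the picture viewer there is one more tool, called after ">>>" as a command line: name --argument value ..., lists and objects as JSON in quotes. send_rows: Moves the arm, as the interface text tells. Its arguments: {"type":"object","properties":{"commands":{"type":"array","items":{"type":"object","properties":{"translation":{"type":"array","items":{"type":"number"}},"rot":{"type":"array","items":{"type":"number"}},"grip":{"type":"number"}}}},"force":{"type":"number"}},"required":["commands"]}

```bash
mkdir -p pics; ls
cat > h.py <<'E'
from station import *
import numpy as np, cv2
def snap(n,tag):
    c=read_camera(n); cv2.imwrite(f'pics/{tag}.png',c['pixels'][:,:,::-1]); np.savez(f'{tag}.npz',**{k:np.array(v) for k,v in c.items()}); return c
def rays(c,uv):
    p=cv2.undistortPoints(np.array(uv,float).reshape(-1,1,2),np.array(c['mtx']),np.array(c['dist'])).reshape(-1,2)
    d=np.c_[p[:,0],-p[:,1],-np.ones(len(p))]; E=np.array(c['extrinsics'])
    return E[:3,3],d@E[:3,:3].T
def onplane(c,uv,z):
    o,d=rays(c,uv); return o+d*((z-o[2])/d[:,2])[:,None]
def depthpts(c,uv):
    uv=np.array(uv,int).reshape(-1,2); o,d=rays(c,uv); z=c['depth'][uv[:,1],uv[:,0]]
    return o+d*z[:,None]
E
python3 - <<'E'
from h import *
print(get_obs())
for n in('scene','side','wrist'):
    c=snap(n,n+'0'); print(n,np.array(c['extrinsics']).round(3).tolist())
E
```

```text
pics
{'t': 0.0, 'q': array([-1.41012301,  0.47781685,  0.02234552,  1.55645347, -0.01156452,
        1.1092708 , -0.08309421]), 'joint_vel': array([-0.00054307,  0.00017539,  0.00027639, -0.001941  , -0.0005892 ,
       -0.00092774, -0.00148911]), 'joint_torque': array([ 5.81496170e-04, -5.96448255e+01,  1.60839424e+00, -2.81202257e+01,
        1.25180781e-02,  9.41197271e-03,  8.80844368e-06]), 'eef_pos': array([0.17909585, 0.65023033, 0.24731369]), 'tool_rot': array([ 5.83538276e-04,  7.95472897e-01,  6.05988483e-01, -6.99251411e-04]), 'contact_force': array([0.1793699 , 0.71468335, 0.09330555]), 'torque': array([-0.0496833 , -0.0249085 ,  0.01152655]), 'gripper_width': 0.9967598863991481}
scene [[0.663, -0.639, 0.391, 0.913], [0.749, 0.568, -0.342, -0.342], [-0.004, 0.519, 0.855, 0.925], [0.0, 0.0, 0.0, 1.0]]
side [[0.998, 0.036, -0.046, 0.515], [-0.058, 0.596, -0.801, -0.71], [-0.002, 0.802, 0.597, 0.654], [0.0, 0.0, 0.0, 1.0]]
wrist [[0.265, -0.918, -0.294, 0.103], [0.964, 0.252, 0.083, 0.671], [-0.002, -0.306, 0.952, 0.373], [0.0, 0.0, 0.0, 1.0]]
```

View pics/scene0.png

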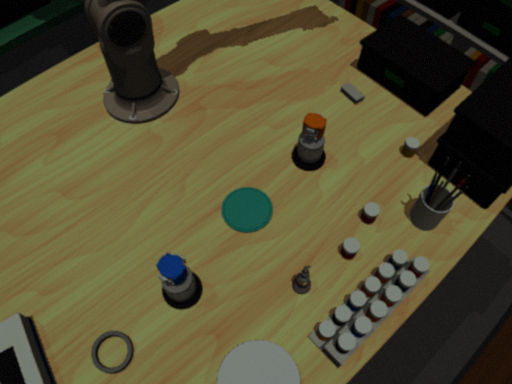

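View pics/side0.png

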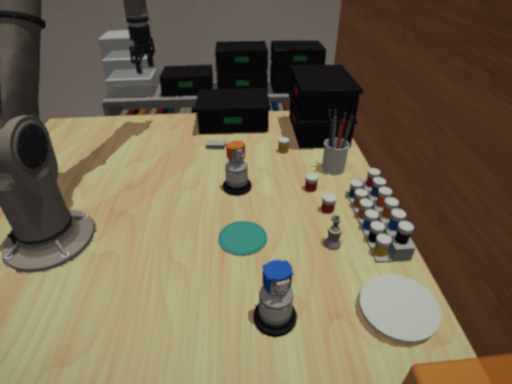

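View pics/wrist0.png

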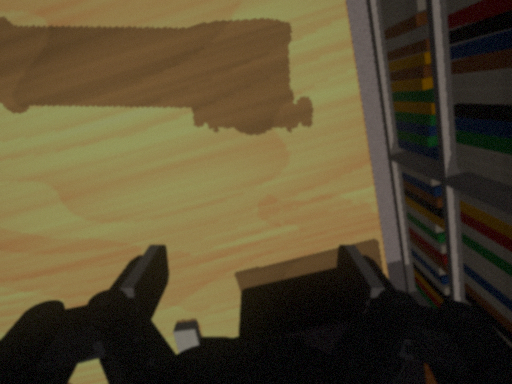

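The scene picture shows the orange cap at (315,122), the mat at (247,209) and the blue cap at (172,267). In the side picture they are at (236,150), (243,238) and (277,270). The wrist picture shows none of them. Next I'll measure the positions.

```bash
cat > m.py <<'E'
from h import *
def load(t): 
    z=np.load(t+'.npz'); return {k:z[k] for k in z}
def mask(c,lo,hi):
    return cv2.inRange(cv2.cvtColor(c['pixels'],cv2.COLOR_RGB2HSV),np.array(lo),np.array(hi))
def big(m,box=None):
    if box: 
        k=np.zeros_like(m);k[box[1]:box[3],box[0]:box[2]]=255;m=m&k
    cs,_=cv2.findContours(m,cv2.RETR_EXTERNAL,cv2.CHAIN_APPROX_NONE); return max(cs,key=cv2.contourArea)
E
python3 - <<'E'
from m import *
for n,b,bb in(('scene',(285,100,345,180),(130,230,220,320)),('side',(210,130,265,200),(240,250,310,340))):
    c=load(n+'0')
    k=big(mask(c,(78,120,40),(95,255,255))); (e,ax,an)=cv2.fitEllipse(k)
    P=onplane(c,k.reshape(-1,2),.005); ctr,r=cv2.minEnclosingCircle(P[:,:2].astype(np.float32)); print(n,'mat',e,P.mean(0),ctr,r)
    for nm,lo,hi,bx in(('or',(3,150,60),(18,255,255),b),('bl',(105,150,50),(125,255,255),bb)):
        k=big(mask(c,lo,hi),bx); m=np.zeros(c['depth'].shape,np.uint8); cv2.drawContours(m,[k],-1,255,-1)
        v,u=np.nonzero(m); P=depthpts(c,np.c_[u,v]); 
        zt=np.percentile(P[:,2],95); T=P[P[:,2]>zt-.006]; print(nm,cv2.boundingRect(k),len(u),'ztop',zt,'topctr',T.mean(0),cv2.minEnclosingCircle(T[:,:2].astype(np.float32)))
    for nm,bx in(('o',b),('b',bb)):
        pp=cv2.resize(c['pixels'][bx[1]:bx[3],bx[0]:bx[2]],None,fx=6,fy=6,interpolation=cv2.INTER_CUBIC); cv2.imwrite(f'pics/z_{n}_{nm}.png',cv2.convertScaleAbs(pp[:,:,::-1],alpha=1.5))
im=[cv2.imread(f'pics/z_{n}_o.png') for n in('scene','side')]
cv2.imwrite('pics/zo.png',np.hstack([x[:420] for x in im]))
E
```

```text
scene mat (246.7318115234375, 209.43702697753906) [ 0.51932044 -0.02197248  0.005     ] (0.5187464952468872, -0.021206429228186607) 0.06315087527036667
or (303, 113, 24, 17) 292 ztop 0.15682155429453987 topctr [0.50997413 0.20763596 0.15730865] ((0.7014716863632202, -0.05747290700674057), 0.3546157777309418)
bl (157, 254, 29, 26) 494 ztop 0.15723175108990575 topctr [ 0.583125   -0.27022023  0.15959803] ((0.733777642250061, -0.3008933663368225), 0.18411625921726227)
side mat (242.2195587158203, 237.81590270996094) [ 0.51907148 -0.02251083  0.005     ] (0.5191019773483276, -0.02133484184741974) 0.061551716178655624
or (226, 141, 19, 19) 177 ztop 0.15627777432679876 topctr [0.50741193 0.20735334 0.15464911] ((0.5082027316093445, 0.21014286577701569), 0.028577402234077454)
bl (264, 261, 28, 31) 514 ztop 0.15649141572859201 topctr [ 0.57859667 -0.27629045  0.15926664] ((0.5512685775756836, -0.4793151915073395), 0.23359514772891998)
```

View pics/zo.png

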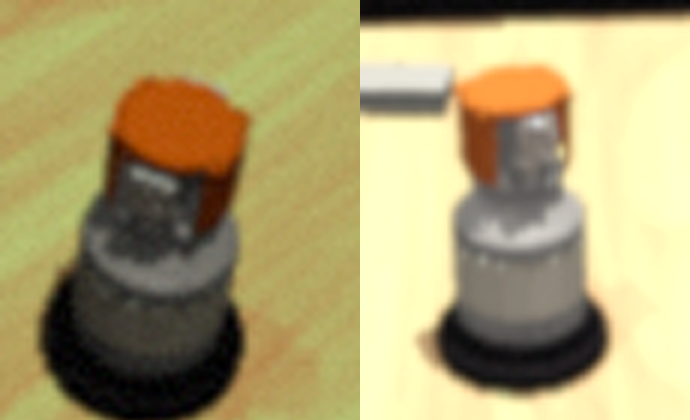

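The orange cap's axis is near (0.508, 0.2075) with its top near z = 0.155, and the mat is at (0.519, -0.021). Both heights and sizes match what was given. I'll move the wrist camera over the bottle to measure the tab direction.

>>> send_rows --commands '[{"translation":[-0.0245,0.0263,0],"rot":[0,0,0],"grip":0.0854},{"translation":[-0.0245,0.0263,0],"rot":[0,0,0],"grip":0.0854},{"translation":[-0.0245,0.0263,0],"rot":[0,0,0],"grip":0.0854},{"translation":[-0.0245,0.0263,0],"rot":[0,0,0],"grip":0.0854},{"translation":[-0.0245,0.0263,0],"rot":[0,0,0],"grip":0.0854}]'

```text
t: 0.57
eef_pos: [0.2741, 0.496, 0.248]
tool_rot: [0.0, 0.795, 0.606, -0.0]
contact_force: [0.7, -0.3, 0.2]
gripper_width: 1.001
```

>>> send_rows --commands '[{"translation":[-0.0245,0.0263,0],"rot":[0,0,0],"grip":0.0854},{"translation":[-0.0245,0.0263,0],"rot":[0,0,0],"grip":0.0854},{"translation":[-0.0245,0.0263,0],"rot":[0,0,0],"grip":0.0854},{"translation":[-0.0245,0.0263,0],"rot":[0,0,0],"grip":0.0854},{"translation":[-0.0245,0.0263,0],"rot":[0,0,0],"grip":0.0854}]'

```text
t: 0.98
eef_pos: [0.3683, 0.343, 0.2482]
tool_rot: [-0.0, 0.795, 0.606, -0.0]
contact_force: [0.9, 0.2, -0.2]
gripper_width: 1.003
```

>>> send_rows --commands '[{"translation":[-0.0245,0.0263,0],"rot":[0,0,0],"grip":0.0854},{"translation":[-0.0245,0.0263,0],"rot":[0,0,0],"grip":0.0854},{"translation":[-0.0245,0.0263,0],"rot":[0,0,0],"grip":0.0854},{"translation":[-0.0245,0.0263,0],"rot":[0,0,0],"grip":0.0854},{"translation":[-0.0245,0.0263,0],"rot":[0,0,0],"grip":0.0854}]'

```text
t: 1.4
eef_pos: [0.4625, 0.19, 0.2483]
tool_rot: [-0.0, 0.795, 0.606, 0.0]
contact_force: [1.4, 0.8, -0.2]
gripper_width: 0.999
```

>>> send_rows --commands '[{"translation":[0,0,0],"rot":[0,0,7],"grip":0.0854},{"translation":[0,0,0],"rot":[0,0,7],"grip":0.0854},{"translation":[0,0,0],"rot":[0,0,7],"grip":0.0854},{"translation":[0,0,0],"rot":[0,0,7],"grip":0.0854},{"translation":[0,0,0],"rot":[0,0,7],"grip":0.0854}]'

```text
t: 1.82
eef_pos: [0.4618, 0.1915, 0.2481]
tool_rot: [0.0, 0.942, 0.336, -0.0]
contact_force: [0.5, 0.1, 0.0]
gripper_width: 1.001
```

>>> send_rows --commands '[{"translation":[0,0,0],"rot":[0,0,7],"grip":0.0854},{"translation":[0,0,0],"rot":[0,0,7],"grip":0.0854},{"translation":[0,0,0],"rot":[0,0,7],"grip":0.0854},{"translation":[0,0,0],"rot":[0,0,7],"grip":0.0854},{"translation":[0,0,0],"rot":[0,0,7],"grip":0.0854}]'

```text
t: 2.23
eef_pos: [0.4618, 0.1916, 0.2481]
tool_rot: [0.0, 0.999, 0.037, -0.0]
contact_force: [-0.4, -0.1, 0.0]
gripper_width: 1.003
```

>>> send_rows --commands '[{"translation":[0,0,0],"rot":[0,0,7],"grip":0.0854},{"translation":[0,0,0],"rot":[0,0,7],"grip":0.0854},{"translation":[0,0,0],"rot":[0,0,7],"grip":0.0854},{"translation":[0,0,0],"rot":[0,0,7],"grip":0.0854},{"translation":[0,0,0],"rot":[0,0,7],"grip":0.0854}]'

```text
t: 2.65
eef_pos: [0.4618, 0.1916, 0.2481]
tool_rot: [0.0, 0.964, -0.265, -0.0]
contact_force: [0.2, 0.2, -0.5]
gripper_width: 1.0
```

>>> send_rows --commands '[{"translation":[0,0,0],"rot":[0,0,7],"grip":0.0854},{"translation":[0,0,0],"rot":[0,0,7],"grip":0.0854},{"translation":[0,0,0],"rot":[0,0,7],"grip":0.0854},{"translation":[0,0,0],"rot":[0,0,7],"grip":0.0854},{"translation":[0,0,0],"rot":[0,0,7],"grip":0.0854}]'

```text
t: 3.07
eef_pos: [0.4618, 0.1916, 0.2481]
tool_rot: [0.0, 0.84, -0.543, -0.0]
contact_force: [0.0, 0.6, -0.2]
gripper_width: 0.999
```

Run:
```python
from m import *
c=snap('wrist','wrist1'); s=snap('scene','scene1')
print(get_obs()['q'].round(3))
cv2.imwrite('pics/wrist1b.png',cv2.convertScaleAbs(c['pixels'][:,:,::-1],alpha=1.6))
```

```text
[-1.044  0.205  0.609  1.997 -0.14   0.981 -1.508]
```

View pics/wrist1b.png

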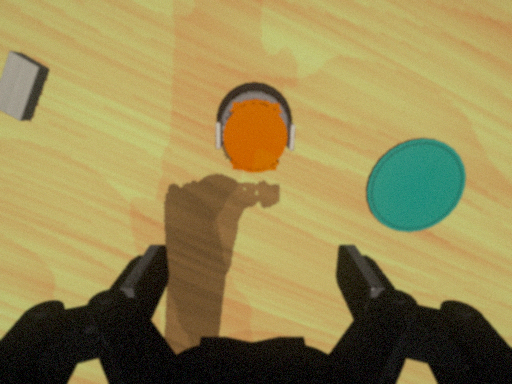

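The wrist view shows the orange cap at (255,135), with white tabs at about (219,134) and (291,136) that nearly line up with the jaw axis. Next I'll measure the tab angle and centre.

Run:
```python
from m import *
c=load('wrist1')
hsv=cv2.cvtColor(c['pixels'],cv2.COLOR_RGB2HSV)
w=cv2.inRange(hsv,np.array((0,0,95)),np.array((180,70,255)))
w[:110]=0;w[165:]=0;w[:,:205]=0;w[:,305:]=0
n,l,st,ce=cv2.connectedComponentsWithStats(w)
ids=[i for i in range(1,n) if st[i,4]>15]
for i in ids: print(st[i],ce[i].round(1))
L=[i for i in ids if ce[i][0]<240]; R=[i for i in ids if ce[i][0]>270]
L=max(L,key=lambda i:st[i,4]);R=max(R,key=lambda i:st[i,4])
for z in(.150,.138):
    P=onplane(c,[ce[L],ce[R]],z); d=P[1]-P[0]; print(z,P.round(4).tolist(),'mid',P.mean(0),'len',np.hypot(*d[:2]),'az',np.degrees(np.arctan2(d[1],d[0])))
k=big(mask(c,(3,150,60),(18,255,255))); P=onplane(c,k.reshape(-1,2),.154); print('cap',cv2.boundingRect(k),cv2.minEnclosingCircle(P[:,:2].astype(np.float32)), cv2.minAreaRect(P[:,:2].astype(np.float32)))
k=big(mask(c,(78,120,40),(95,255,255)));P=onplane(c,k.reshape(-1,2),.005);print('mat',cv2.minEnclosingCircle(P[:,:2].astype(np.float32)))
o=get_obs();print(o['eef_pos'],o['tool_rot'],'toolx az',np.degrees(2*np.arctan2(o['tool_rot'][2],o['tool_rot'][1])))
im=cv2.convertScaleAbs(c['pixels'][:,:,::-1],alpha=1.6); im[w>0]=(255,0,255)
cv2.imwrite('pics/wz.png',cv2.resize(im[80:185,200:310],None,fx=5,fy=5,interpolation=cv2.INTER_NEAREST))
```

```text
[216 122   5  26 102] [217.5 135. ]
[289 124   6  26 100] [292. 137.]
0.15 [[0.4972, 0.2366, 0.15], [0.5191, 0.1845, 0.15]] mid [0.50813755 0.21056254 0.15      ] len 0.056553800152243434 az -67.21537078115198
0.138 [[0.4953, 0.2373, 0.138], [0.5184, 0.1824, 0.138]] mid [0.50682063 0.20984228 0.138     ] len 0.059588140443869744 az -67.21537078115193
cap (223, 99, 66, 74) ((0.5080731511116028, 0.21046683192253113), 0.029972804710268974) ((0.5081071853637695, 0.2100464105606079), (0.05419757589697838, 0.048413440585136414), 22.562320709228516)
mat ((0.5190625190734863, -0.01968531124293804), 0.06377559900283813)
[0.46177834 0.19170874 0.24813963] [ 2.04639064e-04  8.41201345e-01 -5.40721974e-01 -5.05855528e-05] toolx az -65.46560213744878
```

View pics/wz.png

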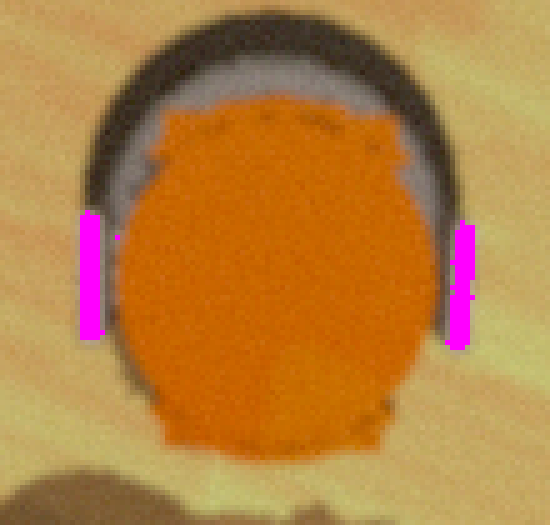

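>>> send_rows --commands '[{"translation":[0.001,-0.0165,0],"rot":[0,0,0],"grip":0.0854},{"translation":[0.001,-0.0165,0],"rot":[0,0,0],"grip":0.0854},{"translation":[0.001,-0.0165,0],"rot":[0,0,0],"grip":0.0854},{"translation":[0,0,0],"rot":[0,0,1.8],"grip":0.0854},{"translation":[0,0,0.02],"rot":[0,0,0],"grip":0.0854}]'

```text
t: 3.58
eef_pos: [0.5112, 0.2107, 0.2309]
tool_rot: [-0.003, 0.834, -0.552, 0.001]
contact_force: [1.3, 0.3, 0.4]
gripper_width: 0.998
```

Run:
```python
from m import *
c=snap('wrist','wrist2')
o=get_obs();print(o['eef_pos'],np.degrees(2*np.arctan2(o['tool_rot'][2],o['tool_rot'][1])),o['contact_force'])
cv2.imwrite('pics/wrist2b.png',cv2.convertScaleAbs(c['pixels'][:,:,::-1],alpha=1.6))
```

```text
[0.50761544 0.20944405 0.22543087] -66.95135892167481 [-1.77565488 -0.66173663 -2.85307546]
```

View pics/wrist2b.png

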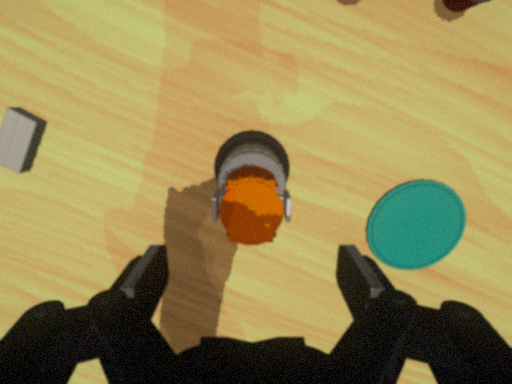

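The cap is centred between the fingers: the tabs are at columns 215 and 288, and the fingertips at about 158 and 345. I'll re-measure the centre from this view before going down.

Run:
```python
from m import *
c=load('wrist2')
w=cv2.inRange(cv2.cvtColor(c['pixels'],cv2.COLOR_RGB2HSV),np.array((0,0,80)),np.array((180,70,255)))
w[:190]=0;w[230:]=0;w[:,:205]=0;w[:,300:]=0;w[:,222:282]=0
n,l,st,ce=cv2.connectedComponentsWithStats(w)
for i in range(1,n):
    if st[i,4]>15: print(st[i],ce[i].round(1))
k=big(mask(c,(3,150,50),(18,255,255))); P=onplane(c,k.reshape(-1,2),.154); r=cv2.boundingRect(k);print('cap',r,cv2.minEnclosingCircle(P[:,:2].astype(np.float32)), cv2.minAreaRect(P[:,:2].astype(np.float32)))
print(onplane(c,[[252,208]],.15))
o=get_obs();print(o['eef_pos'])
```

```text
[286 198   5  23  95] [288.  207.7]
cap (164, 166, 120, 84) ((0.49817201495170593, 0.23394660651683807), 0.04975079745054245) ((0.4969227910041809, 0.23179763555526733), (0.06176771596074104, 0.0958678349852562), 36.546241760253906)
[[0.50984434 0.21040378 0.15      ]]
[0.50761544 0.20944405 0.22543087]
```

>>> send_rows --commands '[{"translation":[0,-0.001,0.018],"rot":[0,0,0],"grip":0.0854},{"translation":[0,0,0.02],"rot":[0,0,0],"grip":0.0854},{"translation":[0,0,0.02],"rot":[0,0,0],"grip":0.0854},{"translation":[0,0,0.02],"rot":[0,0,0],"grip":0.0854},{"translation":[0,0,0.01],"rot":[0,0,0],"grip":0.0854}]'

```text
t: 4.05
eef_pos: [0.5076, 0.2096, 0.1382]
tool_rot: [0.002, 0.834, -0.552, -0.001]
contact_force: [-0.4, -1.9, -0.1]
gripper_width: 1.0
```

>>> send_rows --commands '[{"translation":[0,0,0.003],"rot":[0,0,0],"grip":0.0854},{"translation":[0,0,0],"rot":[0,0,0],"grip":0.0854},{"translation":[0,0,0],"rot":[0,0,0],"grip":0.0854},{"translation":[0,0,0],"rot":[0,0,0],"grip":0.0854},{"translation":[0,0,0],"rot":[0,0,0],"grip":0.0854}]'

```text
t: 4.47
eef_pos: [0.5098, 0.2103, 0.1384]
tool_rot: [-0.001, 0.833, -0.553, 0.0]
contact_force: [-0.1, 0.6, -0.6]
gripper_width: 0.998
```

Run:
```python
from m import *
a=snap('scene','scene2');b=snap('side','side2')
o=get_obs();print(o['eef_pos'],o['contact_force'],o['torque'],o['gripper_width'],np.degrees(2*np.arctan2(o['tool_rot'][2],o['tool_rot'][1])))
f=lambda c,x,y:cv2.convertScaleAbs(cv2.resize(c['pixels'][y:y+120,x:x+90,::-1],None,fx=4,fy=4,interpolation=cv2.INTER_CUBIC),alpha=1.6)
cv2.imwrite('pics/ss2.png',np.hstack([f(a,265,60),f(b,190,90)]))
```

```text
[0.50954047 0.21019857 0.13803273] [ 0.12831019 -0.04827424 -0.44812725] [-0.03147013  0.02333606  0.01697762] 0.9981044836210392 -67.18507882595
```

View pics/ss2.png

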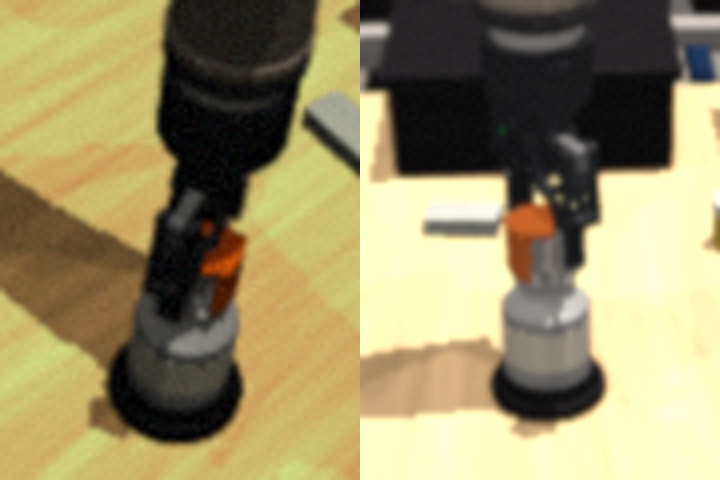

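The fingers straddle the cap in both views, and there is no contact force. I'll go down 2 mm and squeeze.

>>> send_rows --commands '[{"translation":[0,0,0.002],"rot":[0,0,0],"grip":0.064},{"translation":[0,0,0],"rot":[0,0,0],"grip":0.06},{"translation":[0,0,0],"rot":[0,0,0],"grip":0.056},{"translation":[0,0,0],"rot":[0,0,0],"grip":0.052},{"translation":[0,0,0],"rot":[0,0,0],"grip":0.04}]' --force 45

```text
t: 4.98
eef_pos: [0.5093, 0.2101, 0.136]
tool_rot: [-0.0, 0.833, -0.553, -0.0]
contact_force: [-2.1, 0.2, 6.8]
gripper_width: 0.553
```

>>> send_rows --commands '[{"translation":[0,0,0],"rot":[0,0,0],"grip":0.03},{"translation":[0,0,0],"rot":[0,0,0],"grip":0.03},{"translation":[0,0,0],"rot":[0,0,0],"grip":0.03},{"translation":[0,0,0],"rot":[0,0,0],"grip":0.03},{"translation":[0,0,0],"rot":[0,0,0],"grip":0.03}]' --force 45

```text
t: 5.4
eef_pos: [0.5093, 0.2101, 0.136]
tool_rot: [-0.0, 0.833, -0.553, -0.0]
contact_force: [-3.2, -0.8, 7.5]
gripper_width: 0.547
```

Run:
```python
from m import *
o=get_obs();print(o['t'],o['eef_pos'],o['contact_force'],o['torque'],o['gripper_width'],o['gripper_width']*85.4)
```

```text
5.4 [0.50931547 0.21009097 0.13596218] [-3.19374421 -0.8376976   7.5041845 ] [-7.89465007e-02  4.85581847e-01  5.32495993e-05] 0.5472117455375288 46.73188306890496
```

The opening is about 47 mm, so the tabs are on their stops, and the side loads are small. Now I'll turn the cap anticlockwise, which is negative about tool z.

>>> send_rows --commands '[{"translation":[0,0,0],"rot":[0,0,-2],"grip":0.03},{"translation":[0,0,0],"rot":[0,0,-3],"grip":0.03},{"translation":[0,0,0],"rot":[0,0,-3],"grip":0.03},{"translation":[0,0,0],"rot":[0,0,-3],"grip":0.03},{"translation":[0,0,0],"rot":[0,0,-3],"grip":0.03}]'

```text
t: 5.82
eef_pos: [0.5099, 0.2108, 0.136]
tool_rot: [-0.001, 0.895, -0.447, 0.0]
contact_force: [-1.0, 1.6, 3.7]
gripper_width: 0.553
```

Run:
```python
from m import *
o=get_obs();print(o['t'],o['eef_pos'],o['contact_force'],o['torque'],o['gripper_width'],np.degrees(2*np.arctan2(o['tool_rot'][2],o['tool_rot'][1])))
```

```text
5.8167 [0.50985708 0.21080409 0.1360058 ] [-1.0390686   1.5921635   3.73065453] [ 0.38129274  0.08418616 -0.08524395] 0.5526284339141844 -53.046344312888934
```

Little moment and a steady grip, so it is turning. I'll continue to about 74° in total.

>>> send_rows --commands '[{"translation":[0,0,0],"rot":[0,0,-4],"grip":0.03},{"translation":[0,0,0],"rot":[0,0,-4],"grip":0.03},{"translation":[0,0,0],"rot":[0,0,-4],"grip":0.03},{"translation":[0,0,0],"rot":[0,0,-4],"grip":0.03},{"translation":[0,0,0],"rot":[0,0,-4],"grip":0.03}]'

```text
t: 6.23
eef_pos: [0.5097, 0.2112, 0.136]
tool_rot: [-0.001, 0.959, -0.284, 0.0]
contact_force: [-1.6, 1.9, 5.0]
gripper_width: 0.552
```

>>> send_rows --commands '[{"translation":[0,0,0],"rot":[0,0,-4],"grip":0.03},{"translation":[0,0,0],"rot":[0,0,-4],"grip":0.03},{"translation":[0,0,0],"rot":[0,0,-4],"grip":0.03},{"translation":[0,0,0],"rot":[0,0,-4],"grip":0.03},{"translation":[0,0,0],"rot":[0,0,-4],"grip":0.03}]'

```text
t: 6.65
eef_pos: [0.5098, 0.2107, 0.136]
tool_rot: [-0.001, 0.994, -0.113, 0.001]
contact_force: [-0.0, 1.5, 4.7]
gripper_width: 0.549
```

>>> send_rows --commands '[{"translation":[0,0,0],"rot":[0,0,-4],"grip":0.03},{"translation":[0,0,0],"rot":[0,0,-4],"grip":0.03},{"translation":[0,0,0],"rot":[0,0,-4],"grip":0.03},{"translation":[0,0,0],"rot":[0,0,-4],"grip":0.03},{"translation":[0,0,0],"rot":[0,0,-4],"grip":0.03}]'

```text
t: 7.07
eef_pos: [0.5098, 0.2106, 0.136]
tool_rot: [-0.001, 0.998, 0.061, 0.001]
contact_force: [0.1, 1.1, 5.3]
gripper_width: 0.55
```

Run:
```python
from m import *
c=snap('wrist','wrist3')
o=get_obs();print(o['t'],o['eef_pos'],o['contact_force'],o['torque'],o['gripper_width'],np.degrees(2*np.arctan2(o['tool_rot'][2],o['tool_rot'][1])),o['q'])
cv2.imwrite('pics/wrist3b.png',cv2.convertScaleAbs(c['pixels'][:,:,::-1],alpha=2))
```

```text
7.1167 [0.50980344 0.21057158 0.13598338] [-0.88905112  0.67541466  5.10048114] [0.12775205 0.06385335 0.04593625] 0.5486566526834998 7.225695486739628 [-0.66982832  0.41671811  0.20763899  1.9661607  -0.12095044  0.76851834
 -0.26639364]
```

View pics/wrist3b.png

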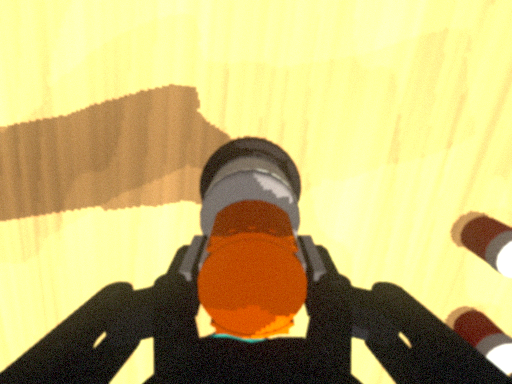

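The tool has turned 74.4° and the cap stayed aligned between the pads at columns 190–315, so it turned with the tool. Now I'll lift it straight up.

>>> send_rows --commands '[{"translation":[0,0,-0.002],"rot":[0,0,0],"grip":0.03},{"translation":[0,0,-0.003],"rot":[0,0,0],"grip":0.03},{"translation":[0,0,-0.004],"rot":[0,0,0],"grip":0.03},{"translation":[0,0,-0.005],"rot":[0,0,0],"grip":0.03},{"translation":[0,0,-0.006],"rot":[0,0,0],"grip":0.03}]'

```text
t: 7.53
eef_pos: [0.5087, 0.21, 0.1553]
tool_rot: [0.0, 0.998, 0.059, -0.0]
contact_force: [0.2, 0.7, -1.5]
gripper_width: 0.551
```

>>> send_rows --commands '[{"translation":[0,0,-0.008],"rot":[0,0,0],"grip":0.03},{"translation":[0,0,-0.01],"rot":[0,0,0],"grip":0.03},{"translation":[0,0,-0.012],"rot":[0,0,0],"grip":0.03},{"translation":[0,0,-0.015],"rot":[0,0,0],"grip":0.03},{"translation":[0,0,-0.015],"rot":[0,0,0],"grip":0.03}]'

```text
t: 7.95
eef_pos: [0.5095, 0.2094, 0.2169]
tool_rot: [0.0, 0.998, 0.059, 0.0]
contact_force: [0.6, -0.3, -0.6]
gripper_width: 0.549
```

Run:
```python
from m import *
a=snap('scene','scene4');b=snap('side','side4')
o=get_obs();print(o['t'],o['eef_pos'],o['contact_force'],o['torque'],o['gripper_width'],np.degrees(2*np.arctan2(o['tool_rot'][2],o['tool_rot'][1])))
f=lambda c,x,y:cv2.convertScaleAbs(cv2.resize(c['pixels'][y:y+140,x:x+100,::-1],None,fx=4,fy=4,interpolation=cv2.INTER_CUBIC),alpha=1.6)
cv2.imwrite('pics/ss4.png',np.hstack([f(a,265,50),f(b,190,70)]))
```

```text
8.05 [0.51109876 0.21019951 0.2186342 ] [ 1.20650927  1.07895873 -0.30083438] [ 0.01427493 -0.01223382 -0.0094784 ] 0.5500409397660423 6.745712530498378
```

View pics/ss4.png

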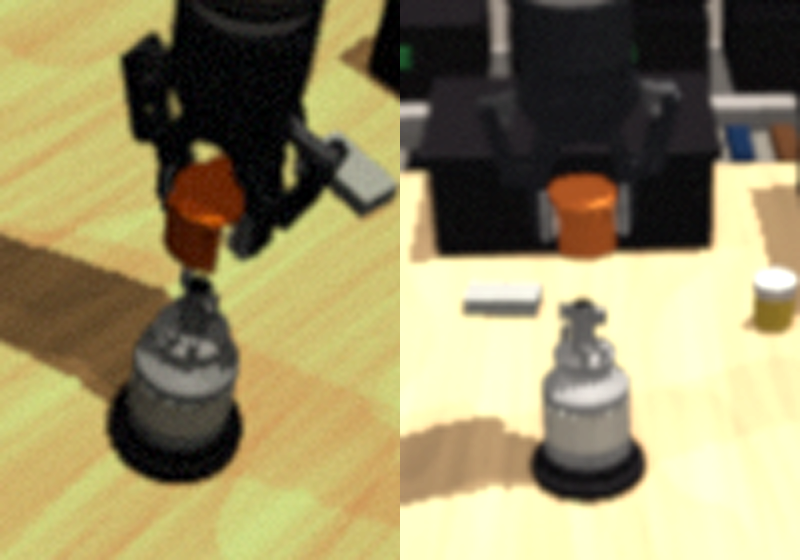

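The cap is free and hangs upright between the pads, and the neck is bare in both views. I'll carry it over to the mat.

>>> send_rows --commands '[{"translation":[-0.001,0.012,0],"rot":[0,0,0],"grip":0.03},{"translation":[-0.002,0.025,0],"rot":[0,0,0],"grip":0.03},{"translation":[-0.002,0.026,0],"rot":[0,0,0],"grip":0.03},{"translation":[-0.002,0.026,0],"rot":[0,0,0],"grip":0.03},{"translation":[-0.002,0.026,0],"rot":[0,0,0],"grip":0.03}]'

```text
t: 8.47
eef_pos: [0.513, 0.0922, 0.2144]
tool_rot: [0.0, 0.998, 0.059, -0.001]
contact_force: [-0.9, -0.3, 0.1]
gripper_width: 0.552
```

>>> send_rows --commands '[{"translation":[-0.002,0.026,0],"rot":[0,0,0],"grip":0.03},{"translation":[-0.002,0.026,0],"rot":[0,0,0],"grip":0.03},{"translation":[-0.002,0.026,0],"rot":[0,0,0],"grip":0.03},{"translation":[-0.002,0.025,0],"rot":[0,0,0],"grip":0.03},{"translation":[-0.001,0.013,0],"rot":[0,0,0],"grip":0.03}]'

```text
t: 8.88
eef_pos: [0.5173, -0.0264, 0.2146]
tool_rot: [0.001, 0.998, 0.057, -0.001]
contact_force: [0.5, -0.8, -1.2]
gripper_width: 0.555
```

>>> send_rows --commands '[{"translation":[0,0,0.02],"rot":[0,0,0],"grip":0.03},{"translation":[0,0,0.025],"rot":[0,0,0],"grip":0.03},{"translation":[0,0,0.025],"rot":[0,0,0],"grip":0.03},{"translation":[0,0,0.025],"rot":[0,0,0],"grip":0.03},{"translation":[0,0,0.015],"rot":[0,0,0],"grip":0.03}]'

```text
t: 9.3
eef_pos: [0.5162, -0.0228, 0.1023]
tool_rot: [0.0, 0.998, 0.059, -0.002]
contact_force: [-0.1, -0.2, -0.6]
gripper_width: 0.55
```

>>> send_rows --commands '[{"translation":[0,0,0.02],"rot":[0,0,0],"grip":0.03},{"translation":[0,0,0.015],"rot":[0,0,0],"grip":0.03},{"translation":[0,0,0.01],"rot":[0,0,0],"grip":0.03},{"translation":[0,0,0],"rot":[0,0,0],"grip":0.03},{"translation":[0,0,0],"rot":[0,0,0],"grip":0.03}]'

```text
t: 9.72
eef_pos: [0.518, -0.0223, 0.06]
tool_rot: [0.0, 0.998, 0.059, -0.001]
contact_force: [0.1, 0.0, -1.1]
gripper_width: 0.547
```

Run:
```python
from m import *
a=snap('scene','scene5');b=snap('side','side5')
o=get_obs();print(o['t'],o['eef_pos'],o['contact_force'],o['torque'],o['gripper_width'],np.degrees(2*np.arctan2(o['tool_rot'][2],o['tool_rot'][1])))
f=lambda c,x,y:cv2.convertScaleAbs(cv2.resize(c['pixels'][y:y+140,x:x+100,::-1],None,fx=4,fy=4,interpolation=cv2.INTER_CUBIC),alpha=1.6)
cv2.imwrite('pics/ss5.png',np.hstack([f(a,200,120),f(b,195,140)]))
```

```text
9.8167 [ 0.51910246 -0.02188925  0.06101701] [-0.05982127  0.01545926 -0.29473148] [-0.05965403 -0.0077231   0.02079704] 0.5495419640683677 6.775457027243254
```

View pics/ss5.png

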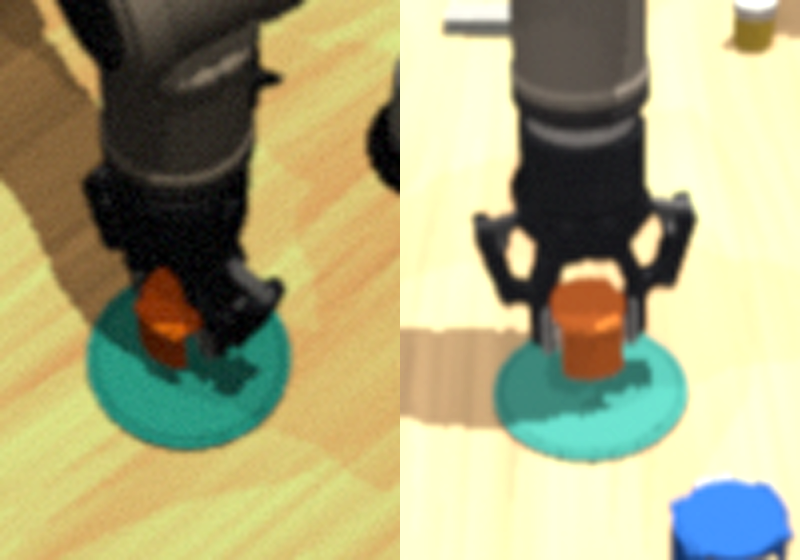

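The cap is upright over the mat with its TCP at (0.519, -0.022, 0.061). Contact should come near z = 0.027, so I'll lower it gently.

>>> send_rows --commands '[{"translation":[0,-0.001,0.01],"rot":[0,0,0],"grip":0.03},{"translation":[0,0,0.009],"rot":[0,0,0],"grip":0.03},{"translation":[0,0,0.006],"rot":[0,0,0],"grip":0.03},{"translation":[0,0,0.003],"rot":[0,0,0],"grip":0.03},{"translation":[0,0,0.001],"rot":[0,0,0],"grip":0.03}]'

```text
t: 10.23
eef_pos: [0.5179, -0.0206, 0.0304]
tool_rot: [0.0, 0.998, 0.059, -0.001]
contact_force: [-0.9, 0.5, -0.6]
gripper_width: 0.548
```

>>> send_rows --commands '[{"translation":[0,0,0.001],"rot":[0,0,0],"grip":0.03},{"translation":[0,0,0.001],"rot":[0,0,0],"grip":0.03},{"translation":[0,0,0.0005],"rot":[0,0,0],"grip":0.03},{"translation":[0,0,0],"rot":[0,0,0],"grip":0.03},{"translation":[0,0,0],"rot":[0,0,0],"grip":0.03}]'

```text
t: 10.65
eef_pos: [0.5187, -0.0205, 0.029]
tool_rot: [-0.0, 0.998, 0.059, 0.0]
contact_force: [-0.8, -0.1, -0.1]
gripper_width: 0.552
```

>>> send_rows --commands '[{"translation":[0,0,0.001],"rot":[0,0,0],"grip":0.03},{"translation":[0,0,0],"rot":[0,0,0],"grip":0.03},{"translation":[0,0,0.0005],"rot":[0,0,0],"grip":0.03},{"translation":[0,0,0],"rot":[0,0,0],"grip":0.03},{"translation":[0,0,0],"rot":[0,0,0],"grip":0.03}]'

```text
t: 11.07
eef_pos: [0.5185, -0.0205, 0.0273]
tool_rot: [-0.0, 0.998, 0.059, 0.0]
contact_force: [0.0, -0.6, -0.0]
gripper_width: 0.546
```

>>> send_rows --commands '[{"translation":[0,0,0.0005],"rot":[0,0,0],"grip":0.03},{"translation":[0,0,0],"rot":[0,0,0],"grip":0.03},{"translation":[0,0,0.0005],"rot":[0,0,0],"grip":0.03},{"translation":[0,0,0],"rot":[0,0,0],"grip":0.03},{"translation":[0,0,0],"rot":[0,0,0],"grip":0.03}]'

```text
t: 11.48
eef_pos: [0.5186, -0.0205, 0.0269]
tool_rot: [-0.0, 0.998, 0.059, 0.0]
contact_force: [-2.3, -0.7, 8.9]
gripper_width: 0.55
```

Contact at z = 0.0269, where expected, with 9 N. I'll release slowly.

>>> send_rows --commands '[{"translation":[0,0,0],"rot":[0,0,0],"grip":0.048},{"translation":[0,0,0],"rot":[0,0,0],"grip":0.052},{"translation":[0,0,0],"rot":[0,0,0],"grip":0.056},{"translation":[0,0,0],"rot":[0,0,0],"grip":0.06},{"translation":[0,0,0],"rot":[0,0,0],"grip":0.066}]'

```text
t: 11.9
eef_pos: [0.5185, -0.0205, 0.0262]
tool_rot: [-0.0, 0.998, 0.059, -0.0]
contact_force: [-0.2, -1.0, 0.0]
gripper_width: 0.776
```

>>> send_rows --commands '[{"translation":[0,0,0],"rot":[0,0,0],"grip":0.075},{"translation":[0,0,0],"rot":[0,0,0],"grip":0.0854},{"translation":[0,0,0],"rot":[0,0,0],"grip":0.0854},{"translation":[0,0,0],"rot":[0,0,0],"grip":0.0854},{"translation":[0,0,0],"rot":[0,0,0],"grip":0.0854}]'

```text
t: 12.32
eef_pos: [0.5185, -0.0205, 0.0263]
tool_rot: [-0.0, 0.998, 0.059, -0.0]
contact_force: [-0.7, -0.3, 0.5]
gripper_width: 0.999
```

Run:
```python
from m import *
a=snap('scene','scene6');b=snap('side','side6')
o=get_obs();print(o['t'],o['eef_pos'],o['contact_force'],o['gripper_width'])
f=lambda c,x,y:cv2.convertScaleAbs(cv2.resize(c['pixels'][y:y+140,x:x+100,::-1],None,fx=4,fy=4,interpolation=cv2.INTER_CUBIC),alpha=1.6)
cv2.imwrite('pics/ss6.png',np.hstack([f(a,200,120),f(b,195,140)]))
```

```text
12.4167 [ 0.51853535 -0.02054841  0.02628788] [ 0.8575143  -0.00671912  0.32946875] 0.9989097662307549
```

View pics/ss6.png

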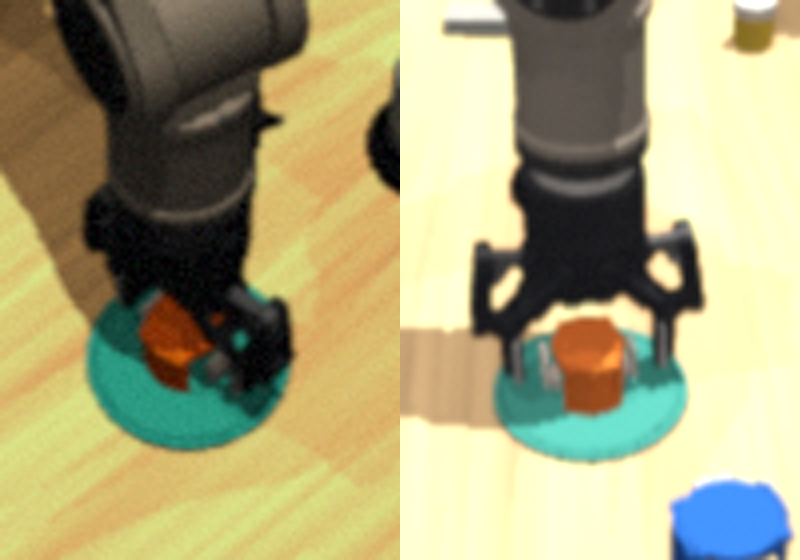

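The cap stands on its own with its tabs sprung out, clear of the open fingers. I'll raise the arm straight up.

>>> send_rows --commands '[{"translation":[0,0,-0.006],"rot":[0,0,0],"grip":0.0854},{"translation":[0,0,-0.012],"rot":[0,0,0],"grip":0.0854},{"translation":[0,0,-0.02],"rot":[0,0,0],"grip":0.0854},{"translation":[0,0,-0.025],"rot":[0,0,0],"grip":0.0854},{"translation":[0,0,-0.03],"rot":[0,0,0],"grip":0.0854}]'

```text
t: 12.83
eef_pos: [0.5177, -0.0207, 0.1204]
tool_rot: [0.0, 0.998, 0.059, -0.001]
contact_force: [0.5, -0.3, -0.3]
gripper_width: 1.001
```

>>> send_rows --commands '[{"translation":[0,0,-0.03],"rot":[0,0,0],"grip":0.0854},{"translation":[0,0,-0.03],"rot":[0,0,0],"grip":0.0854},{"translation":[0,0,-0.03],"rot":[0,0,0],"grip":0.0854},{"translation":[0,0,-0.02],"rot":[0,0,0],"grip":0.0854},{"translation":[0,0,-0.01],"rot":[0,0,0],"grip":0.0854}]'

```text
t: 13.25
eef_pos: [0.5197, -0.0208, 0.2434]
tool_rot: [-0.0, 0.998, 0.059, 0.003]
contact_force: [0.6, 0.1, 0.7]
gripper_width: 0.996
```

>>> send_rows --commands '[{"translation":[0,0,0],"rot":[0,0,0],"grip":0.0854},{"translation":[0,0,0],"rot":[0,0,0],"grip":0.0854},{"translation":[0,0,0],"rot":[0,0,0],"grip":0.0854},{"translation":[0,0,0],"rot":[0,0,0],"grip":0.0854},{"translation":[0,0,0],"rot":[0,0,0],"grip":0.0854}]'

```text
t: 13.67
eef_pos: [0.5178, -0.0206, 0.2379]
tool_rot: [0.0, 0.998, 0.059, -0.001]
contact_force: [0.1, 0.0, -0.5]
gripper_width: 0.998
```

Run:
```python
from m import *
a=snap('scene','scene7');b=snap('side','side7');w=snap('wrist','wrist7')
o=get_obs();print(o['t'],o['eef_pos'],o['contact_force'])
for n,c,bx in(('scene',a,(225,180,285,230)),('side',b,(222,205,275,250))):
    k=big(mask(c,(3,150,40),(18,255,255)),bx); m=np.zeros(c['depth'].shape,np.uint8); cv2.drawContours(m,[k],-1,255,-1)
    v,u=np.nonzero(m);P=depthpts(c,np.c_[u,v]);P=P[(P[:,2]<.07)]
    T=P[P[:,2]>.039]; print(n,cv2.boundingRect(k),'top z',np.median(T[:,2]),T.mean(0),cv2.minEnclosingCircle(T[:,:2].astype(np.float32)))
    old=load(n+'0'); lo=(130,230,220,320) if n=='scene' else (240,250,310,340)
    print('blue',[cv2.boundingRect(big(mask(x,(105,150,50),(125,255,255)),lo)) for x in(old,c)])
k=big(mask(w,(78,120,40),(95,255,255)));P=onplane(w,k.reshape(-1,2),.005);print('mat w',cv2.minEnclosingCircle(P[:,:2].astype(np.float32)))
k=big(mask(w,(3,150,40),(18,255,255)));P=onplane(w,k.reshape(-1,2),.045);print('cap w',cv2.minEnclosingCircle(P[:,:2].astype(np.float32)))
f=lambda c:cv2.convertScaleAbs(cv2.resize(c['pixels'][:,:,::-1],(400,300),interpolation=cv2.INTER_AREA),alpha=1.6)
cv2.imwrite('pics/f7.png',np.vstack([np.hstack([f(a),f(b)]),np.hstack([f(w),f(w)*0])]))
```

```text
13.8167 [ 0.51819616 -0.02062861  0.23856347] [-0.47289398  0.26250198  0.12161242]
scene (235, 191, 23, 26) top z 0.04600543485684033 [ 0.51835508 -0.02317182  0.04588207] ((0.5175930261611938, -0.022907083854079247), 0.029299939051270485)
blue [(157, 254, 29, 26), (157, 254, 29, 26)]
side (233, 220, 18, 23) top z 0.04511905506372377 [ 0.518664   -0.02525826  0.04485878] ((0.5179800391197205, -0.023054465651512146), 0.028167255222797394)
blue [(264, 261, 28, 31), (264, 261, 28, 31)]
mat w ((0.5187156200408936, -0.02024468034505844), 0.06328384578227997)
cap w ((0.5177749991416931, -0.019015470519661903), 0.02988799288868904)
```

View pics/f7.png

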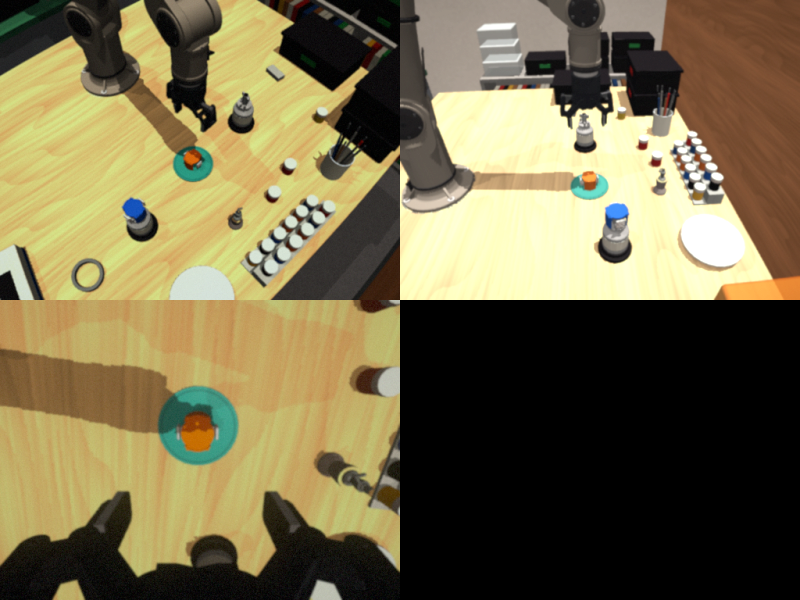

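The cap stands upright and centred on the mat to within about 2 mm, with its top at z ≈ 0.045. The blue bottle's pixel box has not changed, and the arm is clear of everything. I'm handing the job in.

```bash
python3 -c "
from station import *
print(hand_in())"
```

```text
the job is handed in; nothing more can be done
None
```

The orange cap is off its bottle and standing upright, right way up, in the middle of the teal mat. I handed the job in at about 13.8 s of the 43 s allowed.

**What I did:** I found the tab direction with the wrist camera and squeezed both tabs to their stops at 45 N, where the opening read about 47 mm. I turned the cap about 74° anticlockwise, lifted it 80 mm straight up and carried it to the mat. I lowered it until it touched at the expected height with about 9 N, opened slowly and raised the arm clear.

**Last checks:**
- **Height:** the cap top reads z ≈ 0.045 to 0.046, matching the expected 0.045.
- **Centring:** the cap is within about 2 mm of the mat's centre in all three cameras. They disagree by up to 4 mm on its y position, from -0.019 to -0.023.
- **Blue bottle:** its cap's pixel outline is the same as at the start in both fixed cameras.
- **Robot:** it touches nothing, and the contact force is about 0 N.

No check failed. `hand_in()` gave no verdict, so I have no confirmation of the result.

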